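Sweep the wheel nuts off the sorting stand into the catch tray

TASK

With the gripper's fingers closed, sweep the three loose wheel nuts along the metal plate and off the end where the open catch tray stands, so that they drop into the tray. Only push the nuts: do not grip, lift or press down on them. Leave the upright socket standing where it is on the plate, and do not disturb the jar, the spanner or the spray can.

Things in the scene. Friction and masses are not known exactly. Their poses are not given: they have to be found in the camera images.
- nut1_center (a point): centre (half-way up) of a loose plain dark-steel hexagonal wheel nut, 27 mm across flats, 31 mm across corners, 22 mm high, 16 mm hole, 60 g or so. It lies flat on the plate of the stand, hole upright; any yaw. The three nuts are alike
- nut2_center (a point): centre (half-way up) of a loose plain dark-steel hexagonal wheel nut, 27 mm across flats, 31 mm across corners, 22 mm high, 16 mm hole, 60 g or so. It lies flat on the plate of the stand, hole upright; any yaw. The three nuts are alike
- nut3_center (a point): centre (half-way up) of a loose plain dark-steel hexagonal wheel nut, 27 mm across flats, 31 mm across corners, 22 mm high, 16 mm hole, 60 g or so. It lies flat on the plate of the stand, hole upright; any yaw. The three nuts are alike
- stand: fixed stand: metal plate 240 (its x) by 260 mm (its y), top 45 mm above the bench. Origin: centre of the underside. Rims 5 mm thick, 8 mm above the plate, along the edges x = -120 and +120 mm; ends y = -130 and +130 mm are open. Three nuts and a socket, each in its own lane along y, at x = -84, -28, +28, +84 mm (+-8 mm), so each nut's straight way along y to either end is free
- tray: fixed, empty, open sheet-steel catch tray at one open end of the stand (its +y or -y end, centre 177 mm from the stand's centre, same yaw). 240 mm (x) by 110 mm (y) by 36 mm high, walls and floor 4 mm. Origin: centre of the underside. The plate's edge overhangs its near wall by 8 mm, 9 mm above its rim, so what is pushed off the end drops in
- case: fixed closed flat plastic tool case, 240 mm (x) by 110 mm (y) by 34 mm high, lying against the stand's other open end. Origin: centre of the underside. Nuts do not belong on it
- socket_center (a point): centre (half-way up) of a loose plain steel wrench socket (a thick-walled tube, 32 mm outside diameter, 20 mm bore, 36 mm high), standing upright on the plate among the nuts; bystander, to be left standing where it is
- jar: loose squat grease jar, 64 mm diameter, 55 mm high, on the bench beyond the stand; origin: centre of its underside; bystander
- wrench: loose steel spanner about 180 mm long lying flat on the bench beyond the stand; bystander
- can: loose spray can 60 mm diameter, 170 mm high, upright on the bench well to the left (+y) of the stand; origin: centre of its underside; bystander
Things that resemble listed ones, but are neither listed nor needed, are in the scene too. What is shaped like the part that bears nut1_center but orange or red is not meant.

How it is judged:
At the end, for the whole second after the job is handed in: All three nuts lie at rest inside the catch tray (centres within its walls and less than 40 mm above its underside); the socket still stands upright (within 0.2 rad) within 15 mm of where it was (x of nut1_center in the frame of tray between -0.118 and 0.118 m and y of nut1_center in the frame of tray between -0.053 and 0.053 m and z of each of nut1_center, nut2_center, nut3_center in the frame of tray below 0.04 m and linear speed of each of nut1, nut2, nut3 below 0.03 m/s and x of nut2_center in the frame of tray between -0.118 and 0.118 m and y of nut2_center in the frame of tray between -0.053 and 0.053 m and x of nut3_center in the frame of tray between -0.118 and 0.118 m and y of nut3_center in the frame of tray between -0.053 and 0.053 m and distance of socket_center from where it was at the start of the episode below 0.015 m and angle between socket_center's own z axis and vertical below 0.2 rad); the robot touches nothing.
It fails at once if a nut is lifted (its centre more than 70 mm above the bench, 14 mm above where it lies on the stand) (height (world z) of any of nut1_center, nut2_center, nut3_center above 0.07 m).
It fails at once if a nut is gripped between the fingers, or trodden on from straight above, instead of being pushed ((horizontal distance between the grasp point and nut1_center below 0.01 m and contact force between the fingers and nut1 above 0.5 N) or (horizontal distance between the grasp point and nut2_center below 0.01 m and contact force between the fingers and nut2 above 0.5 N) or (horizontal distance between the grasp point and nut3_center below 0.01 m and contact force between the fingers and nut3 above 0.5 N)).
It fails at once if the socket is shifted by more than 15 mm or tips (distance of socket_center from where it was at the start of the episode above 0.015 m or angle between socket_center's own z axis and vertical above 0.2 rad).
It fails at once if the jar, wrench or spray can is shifted by more than 20 mm (distance of any of jar, wrench, can from where it was at the start of the episode above 0.02 m).
It also fails if it takes over 61 s, if anything falls off the work surface, if the arm or the gripper's body presses on something with over 40 N, if the wrist force passes 120 N, or if a joint passes its speed limit or range.

ROBOT

A 6-joint arm with a two-finger parallel gripper is mounted at the origin on the work surface. World frame = base frame: x ahead of the robot, y to its left, z up, the work surface at z = 0. Lengths are in m, angles in rad, forces in N, time in s.
With the tool pointing down it reaches from about 0.25 to 0.775 m from the base axis. Payload 4 kg.
Tool frame: the origin (TCP) lies at the very end of the fingers, on their centre line; the grasp point (between the pads) lies 19 mm behind it; y points along the fingers, x is the direction in which the jaws open and shut, and the axes are right-handed (so a half turn about y gives the same grasp; the last joint's range is limited). The gripper opens to 94 mm and grips with 3 to 60 N. Pads are 16 mm wide; open, the fingers measure 119 mm over their backs; the gripper's body (75 mm by 177 mm) begins 78 mm behind the grasp point.
Start: joints at [-0.103, 0.087, 1.371, -0, 1.684, -0.103], TCP at [0.55, -0, 0.168] pointing down, gripper open.
Joint ranges: [-3.1, 3.1], [-0.76, 2.03], [0.27, 2.55], [-1.08, 4.22], [0.17, 2.65], [-2.57, 2.57]. Speed limits (rad/s): [2.79, 2.79, 3.14, 3.14, 3.14, 3.14].

INTERFACE

Orientations are given as [roll, pitch, yaw] about the fixed x, y, z axes, in that order (R = Rz(yaw) Ry(pitch) Rx(roll)).
In Python, from bench import robot gives the robot as it stands.
- The arm moves only by the shell command python3 -m handwheel 'ROWS' [OPENING]. ROWS is JSON, a list of rows, each an object with "delta_pos": the shift along the tool's x, y, z in mm, a list of three; "yaw": the turn about the tool's y in rad. A call has 1 to 12 rows; each row is the pose to reach, as a shift and turn from the pose commanded when the call began, along the tool's axes at that moment; what a row does not reach only later rows make up. A row lasts 1/10 s, in which the tool goes at most 50 mm and 8.59 degrees, less where a joint would pass 70% of its speed; a pose out of reach is approached as far as the arm can. A call with a gripper value outside its range is refused whole. OPENING is the closure in counts, from 0 (fully open) to 255 (shut), set as the call begins (- or left out, the last holds). The fingers move at their own pace and stop on an object; the grip force is fixed at half the most. Time passes only in rows, so rows that repeat a pose let the fingers close. It gives the time, the measured TCP pose, the force and the opening at its end, in the units of the state.
- robot.get_obs(): the state, without advancing time (a new reading comes with each control period).
- robot.snapshot(name): name is "scene" or "side" or "wrist"; returns a dict with "image" (400x640x3 uint8, red, green, blue), "fx", "fy", "cx", "cy" (pixels), "rvec" (rotation vector, rad) and "tvec" (3), from world to camera coordinates, as OpenCV has them. Camera axes: x right, y down, z forward; pixel columns grow to the right and rows downward; lengths in m; the calibration is good to about 2 mm. A picture is of the moment at which its call begins. There is no depth.
- robot.close_job(): hands the job in, once; it reports no verdict.
The state is a dict: "time": time; "joint_positions": joint angles; "qvel": joint speeds; "joint_torque": joint torques, N m; "tool_pos": TCP position; "ee_rot": TCP orientation; "wrist_force": force on the tool from outside, world axes, zero at the start; "wrist_torque": the same for the moment, N m; "width": finger opening in m.
Only numpy, scipy, OpenCV 4.12 (cv2) and the standard library are available. Lean on these libraries where they do the work, as an engineer would, in place of code of your own. Each camera call takes 0.05 s, during which the arm holds its last target.

## Working session

There is one attempt and no reset: what is moved stays moved. The work goes in short steps, Python scripts to look and compute and a shell command to move; the robot and the scene stay as the last step left them, time stands still between calls to the robot, and variables do not carry over. Pictures are saved under pics/ and viewed, and the job is handed in when it is done.

```bash
mkdir -p pics
python3 - <<'E'
from bench import robot
import cv2
print(robot.get_obs())
for n in ["scene","side","wrist"]:
    s=robot.snapshot(n); cv2.imwrite(f"pics/{n}0.png",s["image"][:,:,::-1]); print(n,{k:v for k,v in s.items() if k!="image"})
E
```

```text
{'time': 0.0, 'joint_positions': array([-1.03125030e-01,  8.79012766e-02,  1.37224853e+00,  8.36765746e-06,
        1.68356718e+00, -1.03081188e-01]), 'qvel': array([ 4.09602024e-06, -1.15402459e-03, -4.09584570e-04,  3.95866428e-04,
       -9.83663756e-04, -9.14052403e-04]), 'joint_torque': array([ 1.28542815e-03, -3.40182602e+01, -3.02423716e+01,  7.18220207e-02,
        3.29729996e-02, -1.13141955e-04]), 'tool_pos': array([5.49379131e-01, 4.91135317e-05, 1.66836511e-01]), 'ee_rot': array([-1.57056946e+00,  2.11220630e-03, -4.26700768e-05]), 'wrist_force': array([ 0.2331821 , -0.01080439,  0.28258338]), 'wrist_torque': array([ 0.02791339,  0.02304708, -0.04845517]), 'width': 0.09408877319248989}
scene {'fx': 448.8572774274054, 'fy': 448.8572774274054, 'cx': 313.87169044743075, 'cy': 201.4034152201732, 'rvec': array([ 2.31600734,  1.04502867, -0.3616408 ]), 'tvec': array([-0.4980836 , -0.27264649,  1.23571604])}
side {'fx': 454.4464760529467, 'fy': 454.4464760529467, 'cx': 318.76062118081825, 'cy': 196.98118864255065, 'rvec': array([ 2.35768111, -0.44910249,  0.20196437]), 'tvec': array([-0.52630176,  0.29461254,  0.80375074])}
wrist {'fx': 325.49709374514373, 'fy': 325.49709374514373, 'cx': 318.9097358250907, 'cy': 199.11156238545718, 'rvec': array([-2.88404940e+00, -1.06040001e-03,  3.09143215e-03]), 'tvec': array([-0.54952849, -0.0266485 ,  0.39137561])}
```

View pics/scene0.png

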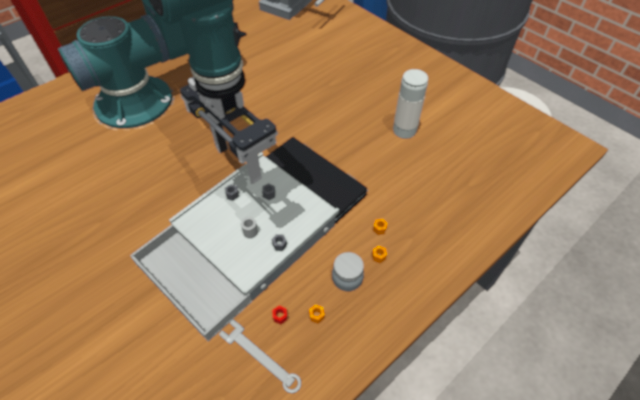

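View pics/side0.png

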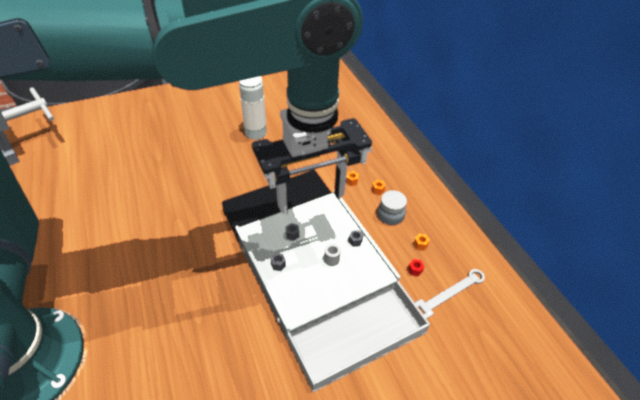

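View pics/wrist0.png

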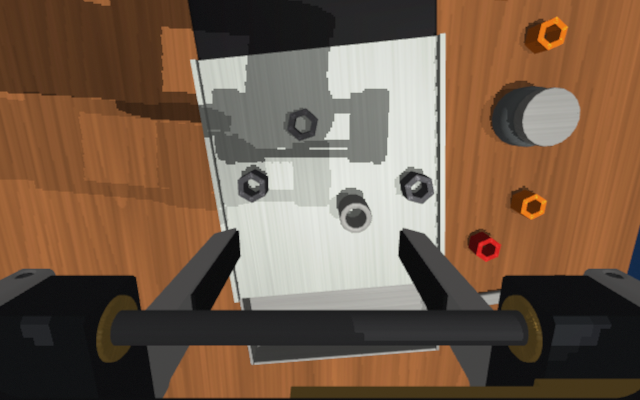

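Tray (bare, light) is at the -y end; black case at +y. Dark nuts are at wrist (302,124), (252,185) and (416,186). The socket is the round tube at (355,217), and the orange/red nuts on the bench are decoys. I'll confirm this in enlarged crops.

```bash
cat > h.py <<'E'
import numpy as np, cv2
def ray(s,uv,z):
    R=cv2.Rodrigues(s["rvec"])[0]; C=-R.T@s["tvec"]
    d=R.T@np.array([(uv[0]-s["cx"])/s["fx"],(uv[1]-s["cy"])/s["fy"],1]); return C+d*(z-C[2])/d[2]
def proj(s,P):
    K=np.array([[s["fx"],0,s["cx"]],[0,s["fy"],s["cy"]],[0,0,1]])
    return cv2.projectPoints(np.array(P,float).reshape(-1,3),s["rvec"],s["tvec"],K,None)[0].reshape(-1,2)
E
python3 - <<'E'
import cv2
a=cv2.imread("pics/wrist0.png"); cv2.imwrite("pics/wc.png",cv2.resize(a[20:250,180:450],None,fx=2.6,fy=2.6,interpolation=cv2.INTER_CUBIC))
a=cv2.imread("pics/side0.png"); cv2.imwrite("pics/sc.png",cv2.resize(a[165:390,215:440],None,fx=2.6,fy=2.6,interpolation=cv2.INTER_CUBIC))
E
```

```text
(no output)
```

View pics/wc.png

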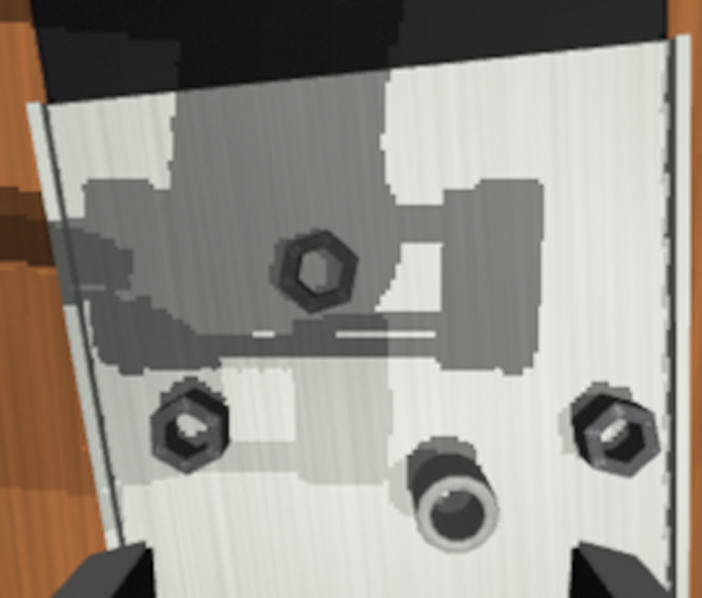

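View pics/sc.png

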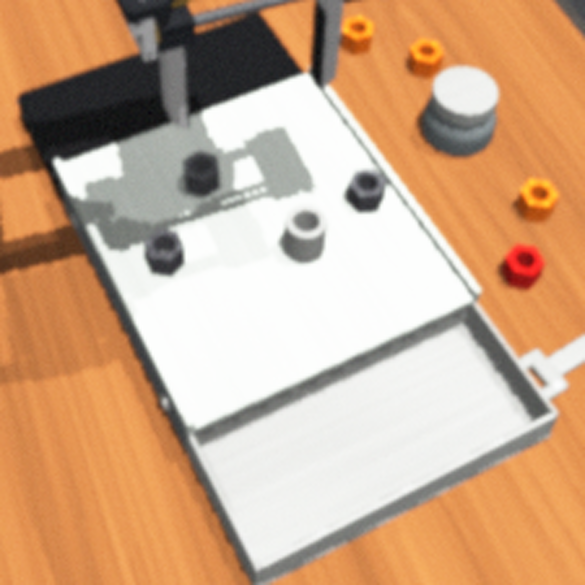

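Run:
```python
from bench import robot
from h import *
w=robot.snapshot("wrist"); s=robot.snapshot("side"); c=robot.snapshot("scene")
f=lambda u,v:(180+u/2.6,20+v/2.6)
g=lambda u,v:(215+u/2.6,165+v/2.6)
P={}
for n,uv,z in [("A",(319,271),.067),("B",(189,431),.067),("C",(622,437),.067),("S",(457,512),.081),("TL",(28,103),.053),("TR",(690,37),.053)]:
    P[n]=ray(w,f(*uv),z); print(n,P[n].round(4))
for n,uv,z in [("A",(202,164),.067),("B",(165,244),.067),("C",(367,181),.067),("S",(306,222),.081),("TL",(56,160),.053),("TR",(315,72),.053),("BL",(192,432),.053),("BR",(480,293),.053),("trayBL",(258,578),.036),("trayBR",(553,412),.036)]:
    P[n+'s']=ray(s,g(*uv),z); print("side",n,P[n+'s'].round(4))
d=P['TR']-P['TL']; yaw=np.arctan2(d[1],d[0]); print(np.linalg.norm(d),yaw)
d=P['BRs']-P['BLs'];print(np.linalg.norm(d),np.arctan2(d[1],d[0]))
ex=np.array([np.cos(yaw),np.sin(yaw)]);ey=np.array([-ex[1],ex[0]])
o=(P['TL']+P['TR'])[:2]/2-0.13*ey; print("center",o)
for n in "ABCS":
    print(n,[(1e3*(P[k][:2]-o)@ex).round(1) for k in (n,n+'s')],[(1e3*(P[k][:2]-o)@ey).round(1) for k in (n,n+'s')])
im=c["image"][:,:,::-1].copy()
for im_s,nm in ((s,"so"),(c,"co"),(w,"wo")):
    im=im_s["image"][:,:,::-1].copy()
    for x,y,z in [(-.12,-.13,.053),(.12,-.13,.053),(-.12,.13,.053),(.12,.13,.053),(-.12,-.232,.036),(.12,-.232,.036)]:
        p=proj(im_s,np.r_[o+x*ex+y*ey,z])[0]; cv2.circle(im,tuple(int(round(v)) for v in p),2,(0,0,255),-1)
    for n in "ABCS":
        p=proj(im_s,P[n])[0]; cv2.circle(im,tuple(int(round(v)) for v in p),2,(0,255,0),-1)
    cv2.imwrite(f"pics/{nm}.png",im)
```

```text
A [0.5344 0.0642 0.067 ]
B [0.4837 0.0043 0.067 ]
C [0.6499 0.0021 0.067 ]
S [ 0.5858 -0.0237  0.081 ]
TL [0.4285 0.1233 0.053 ]
TR [0.667  0.1452 0.053 ]
side A [0.5346 0.0653 0.067 ]
side B [0.4827 0.0027 0.067 ]
side C [0.6498 0.0023 0.067 ]
side S [ 0.5848 -0.0262  0.081 ]
side TL [0.4294 0.1226 0.053 ]
side TR [0.6647 0.1377 0.053 ]
side BL [ 0.4532 -0.1406  0.053 ]
side BR [ 0.6889 -0.1143  0.053 ]
side trayBL [ 0.4614 -0.2414  0.036 ]
side trayBR [ 0.6968 -0.211   0.036 ]
0.2395646788865001 0.09163558574858842
0.23721330022572723 0.11119594069156231
center [0.55964656 0.00479273]
A [np.float64(-19.8), np.float64(-19.4)] [np.float64(61.4), np.float64(62.5)]
B [np.float64(-75.6), np.float64(-76.8)] [np.float64(6.5), np.float64(4.9)]
C [np.float64(89.7), np.float64(89.6)] [np.float64(-11.0), np.float64(-10.7)]
S [np.float64(23.5), np.float64(22.2)] [np.float64(-30.7), np.float64(-33.1)]
```

View pics/so.png

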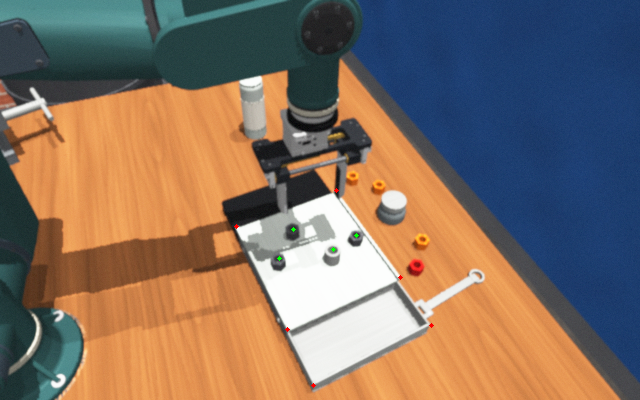

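View pics/co.png

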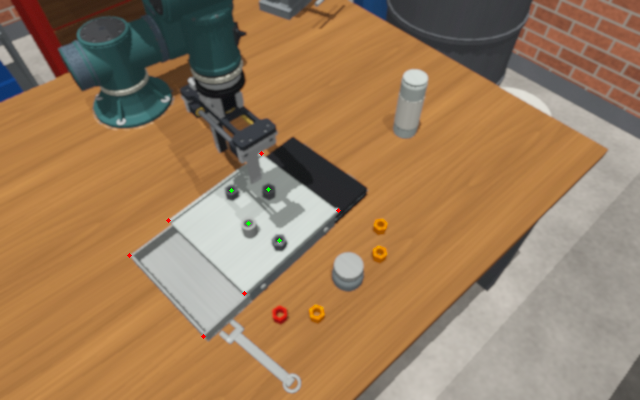

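Views agree to 2 mm. The stand's yaw is about +0.095, and the tray is at its -y end. First I'll close the fingers, turn with the stand and move behind nut A.

```bash
python3 -m handwheel '[{"delta_pos":[-5,0,25],"yaw":-0.05},{"delta_pos":[-10,0,55],"yaw":-0.095},{"delta_pos":[-15,0,85],"yaw":-0.095},{"delta_pos":[-19,0,106],"yaw":-0.095},{"delta_pos":[-19,0,106],"yaw":-0.095},{"delta_pos":[-19,30,106],"yaw":-0.095},{"delta_pos":[-19,60,106],"yaw":-0.095},{"delta_pos":[-19,80,106],"yaw":-0.095},{"delta_pos":[-19,80,106],"yaw":-0.095},{"delta_pos":[-19,80,106],"yaw":-0.095},{"delta_pos":[-19,80,106],"yaw":-0.095}]' 255
python3 - <<'E'
from bench import robot
from h import *
for n in ["side","wrist"]:
    s=robot.snapshot(n); cv2.imwrite(f"pics/{n}1.png",s["image"][:,:,::-1])
E
```

```text
time: 1.4
tool_pos: [0.5323, 0.1056, 0.0899]
ee_rot: [-1.571, -0.003, 0.094]
wrist_force: [0.8, -0.3, 0.1]
width: 0.0093
```

View pics/side1.png

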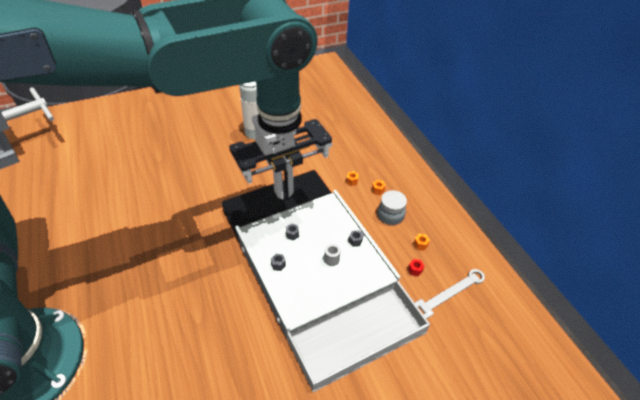

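View pics/wrist1.png

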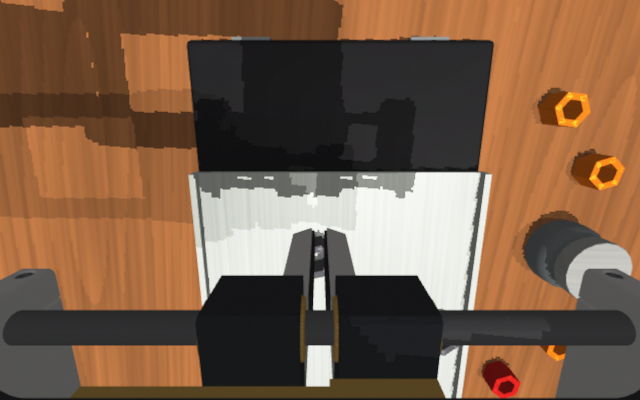

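Aligned with the plate: its far edge is level in the wrist view (row 171), and nut A shows centred between the fingers (column 319). Now I'll lower and finish closing.

```bash
python3 -m handwheel '[{"delta_pos":[-1,0,0],"yaw":0},{"delta_pos":[-1,10,0],"yaw":0},{"delta_pos":[-1,20,0],"yaw":0},{"delta_pos":[-1,28,0],"yaw":0},{"delta_pos":[-1,33,0],"yaw":0},{"delta_pos":[-1,33,0],"yaw":0},{"delta_pos":[-1,33,0],"yaw":0},{"delta_pos":[-1,33,0],"yaw":0}]' 255
python3 - <<'E'
from bench import robot
from h import *
s=robot.snapshot("side"); cv2.imwrite(f"pics/side2.png",cv2.resize(s["image"][140:340,210:450,::-1],None,fx=3,fy=3))
E
```

```text
time: 2.3
tool_pos: [0.5304, 0.1059, 0.0554]
ee_rot: [-1.571, -0.001, 0.095]
wrist_force: [-0.7, -0.2, -0.6]
width: 0.0005
```

View pics/side2.png

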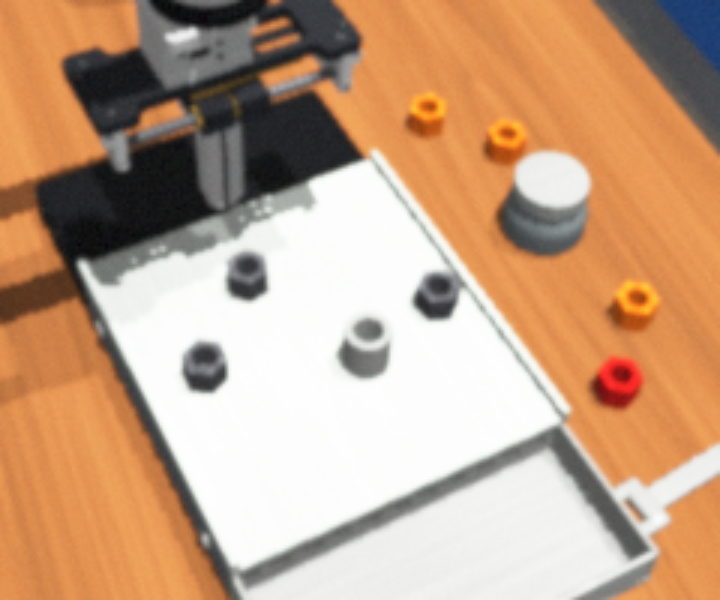

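Closed fingers stand behind nut A, in its lane, with no contact. Push.

```bash
python3 -m handwheel '[{"delta_pos":[0,2,-8],"yaw":0},{"delta_pos":[0,2,-16],"yaw":0},{"delta_pos":[0,2,-24],"yaw":0},{"delta_pos":[0,2,-32],"yaw":0},{"delta_pos":[0,2,-42],"yaw":0},{"delta_pos":[0,2,-52],"yaw":0},{"delta_pos":[0,2,-62],"yaw":0},{"delta_pos":[0,2,-72],"yaw":0},{"delta_pos":[0,2,-82],"yaw":0},{"delta_pos":[0,2,-92],"yaw":0},{"delta_pos":[0,2,-100],"yaw":0},{"delta_pos":[0,2,-104],"yaw":0}]'
python3 - <<'E'
from bench import robot
from h import *
s=robot.snapshot("side"); cv2.imwrite(f"pics/side3.png",cv2.resize(s["image"][140:340,210:450,::-1],None,fx=3,fy=3))
E
```

```text
time: 3.55
tool_pos: [0.54, 0.0015, 0.053]
ee_rot: [-1.571, -0.0, 0.094]
wrist_force: [0.1, 0.8, 0.2]
width: 0.0002
```

View pics/side3.png

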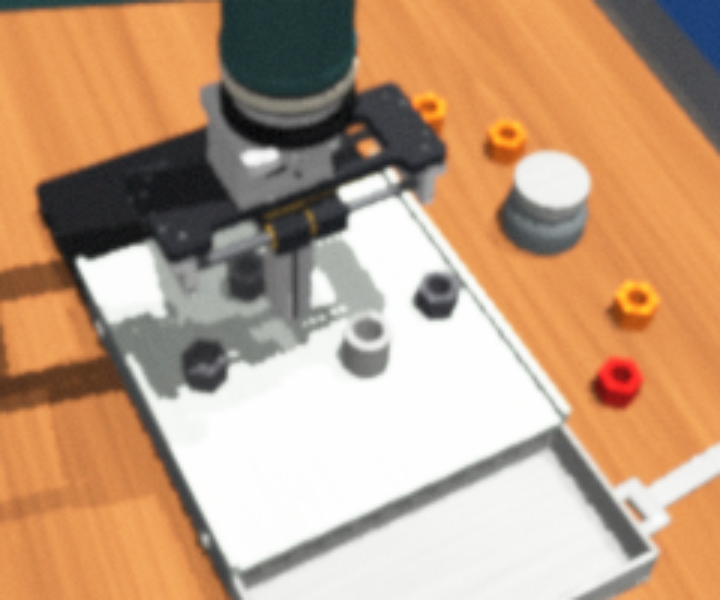

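Unexpected: nut A still stands at crop (245,275), yet the finger has passed it. I'll check where the finger tip really is.

Run:
```python
from bench import robot
from h import *
o=robot.get_obs(); t=o["tool_pos"]; print(t)
W=[]
for n,(x0,x1,y0,y1) in {"side":(230,400,160,300),"scene":(150,350,110,270),"wrist":(150,500,0,250)}.items():
    s=robot.snapshot(n); im=s["image"][:,:,::-1].copy()
    k=2 if n=="wrist" else 4
    im=cv2.resize(im,None,fx=k,fy=k,interpolation=cv2.INTER_CUBIC)
    for P,col in ((t,(0,0,255)),((.5345,.0647,.067),(0,255,0)),((.483,.0035,.067),(0,255,0)),((.585,-.025,.081),(255,0,0))):
        p=k*(proj(s,P)[0]+.5); cv2.circle(im,tuple(int(v) for v in p),3,col,-1)
    cv2.imwrite(f"pics/{n}4.png",im[k*y0:k*y1,k*x0:k*x1])
```

```text
[0.54002814 0.00121654 0.0530003 ]
```

View pics/side4.png

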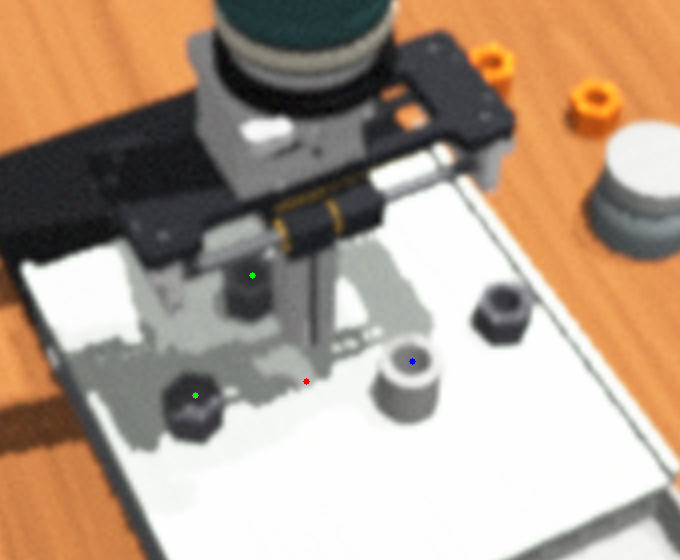

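View pics/scene4.png

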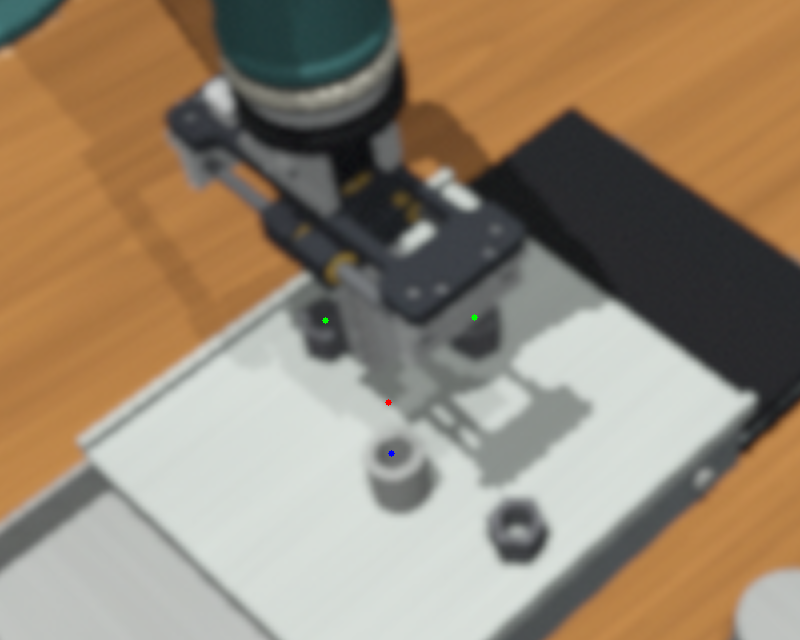

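View pics/wrist4.png

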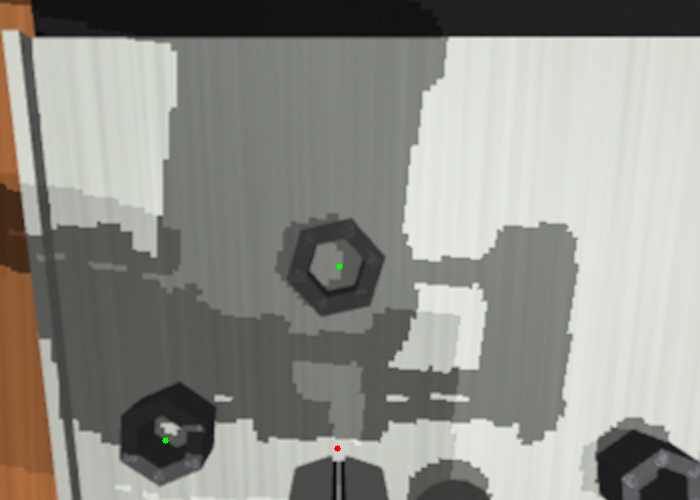

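```bash
cat > box.py <<'E'
from bench import robot
from h import *
import sys
tag=sys.argv[1]; zs=[float(a) for a in sys.argv[2:]]
o=robot.get_obs(); t=o["tool_pos"]; print(t,o["ee_rot"])
yaw=o["ee_rot"][2]; ex=np.array([np.cos(yaw),np.sin(yaw),0]); ey=np.array([-ex[1],ex[0],0])
for n in ("side","scene"):
    s=robot.snapshot(n); c=proj(s,t)[0]; k=6
    x0,y0=int(c[0])-50,int(c[1])-55
    im=cv2.resize(s["image"][y0:y0+90,x0:x0+100,::-1],None,fx=k,fy=k,interpolation=cv2.INTER_CUBIC)
    for z,col in zip(zs,((0,0,255),(0,200,0))):
        b=[np.r_[t[:2],z]+a*.0125*ex+d*.008*ey for a,d in((-1,-1),(1,-1),(1,1),(-1,1))]
        T=[p+np.array([0,0,.05]) for p in b]
        q=lambda p: tuple(int(v) for v in k*(proj(s,p)[0]+.5-[x0,y0]))
        for i in range(4): cv2.line(im,q(b[i]),q(b[(i+1)%4]),col,1); cv2.line(im,q(b[i]),q(T[i]),col,1)
    cv2.imwrite(f"pics/{n}{tag}.png",im)
E
python3 box.py b5 .053 .068
```

```text
[0.53986091 0.00253026 0.05297085] [-1.57051738e+00 -1.82984563e-05  9.50525279e-02]
```

View pics/sideb5.png

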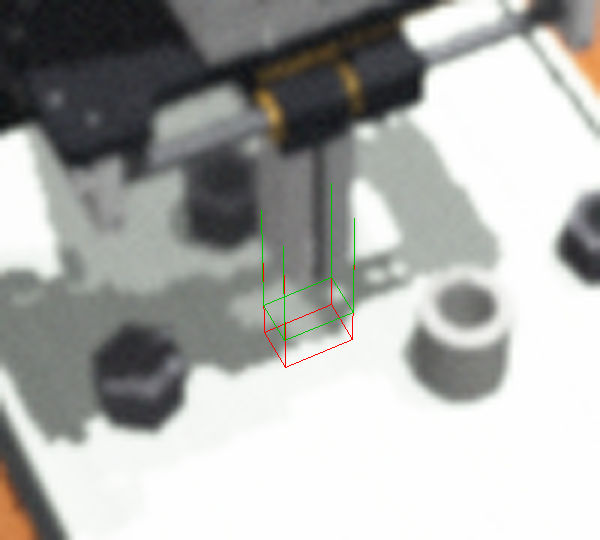

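View pics/sceneb5.png

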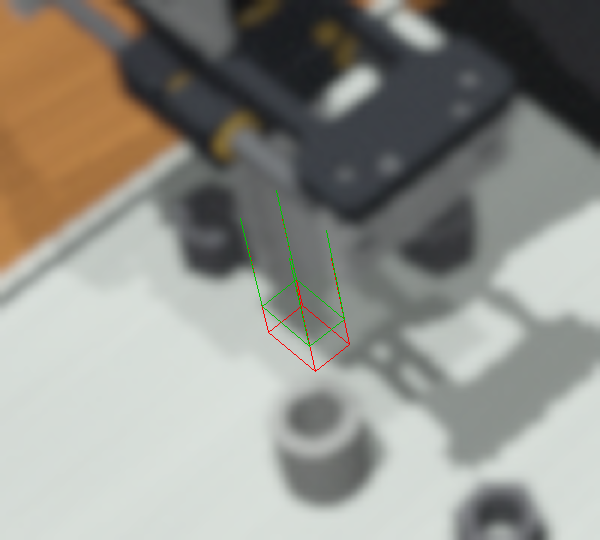

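The tip appears to be about 15 mm higher than reported (nearer the green box, z≈0.068), so it passed over nut A without touching. The plate below is clear, so I'll lower in small steps and watch the force.

```bash
python3 -m handwheel '[{"delta_pos":[0,3,0],"yaw":0},{"delta_pos":[0,6,0],"yaw":0},{"delta_pos":[0,8,0],"yaw":0},{"delta_pos":[0,8,0],"yaw":0},{"delta_pos":[0,8,0],"yaw":0}]'
python3 box.py b6 .045 .060
```

```text
time: 4.35
tool_pos: [0.5398, 0.0024, 0.0449]
ee_rot: [-1.571, 0.0, 0.095]
wrist_force: [0.8, -0.5, -0.3]
width: 0.0004
[0.53980661 0.00240748 0.04485386] [-1.57077317e+00  1.74979035e-04  9.50652572e-02]
```

View pics/sideb6.png

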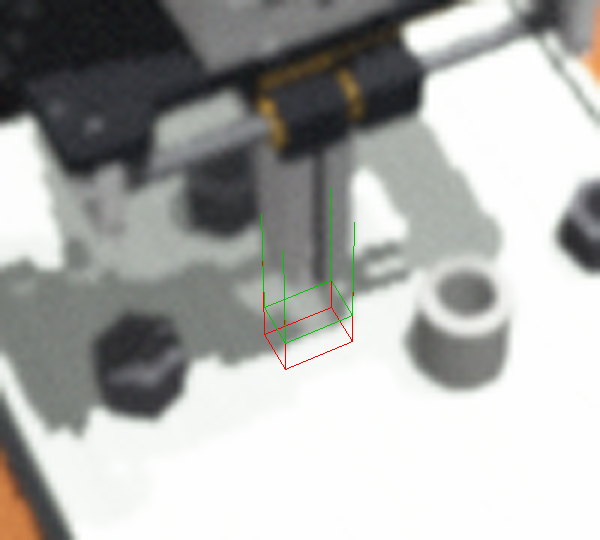

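View pics/sceneb6.png

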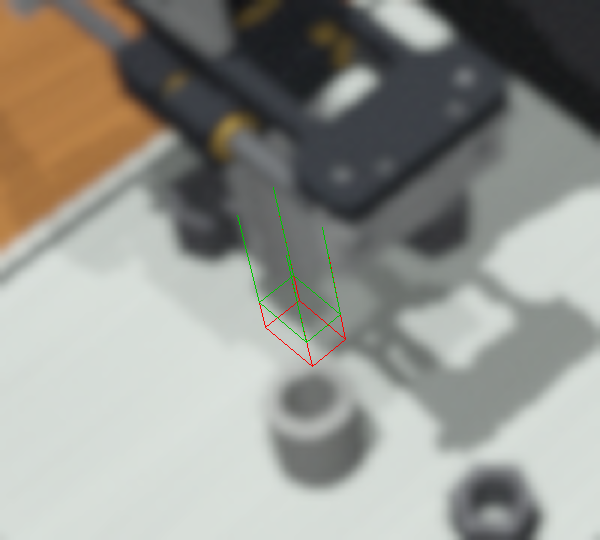

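The reported height equals the plate top but there is no contact force, so the ~15 mm offset is confirmed. Lower further.

```bash
python3 -m handwheel '[{"delta_pos":[0,2,0],"yaw":0},{"delta_pos":[0,4,0],"yaw":0},{"delta_pos":[0,5,0],"yaw":0},{"delta_pos":[0,5,0],"yaw":0},{"delta_pos":[0,5,0],"yaw":0}]'
python3 box.py b7 .040 .055
```

```text
time: 4.95
tool_pos: [0.5399, 0.0023, 0.04]
ee_rot: [-1.571, 0.0, 0.095]
wrist_force: [-0.2, 0.1, -0.3]
width: 0.0005
[0.53988164 0.00233183 0.03995099] [-1.57082707e+00  7.66529368e-06  9.49679619e-02]
```

View pics/sideb7.png

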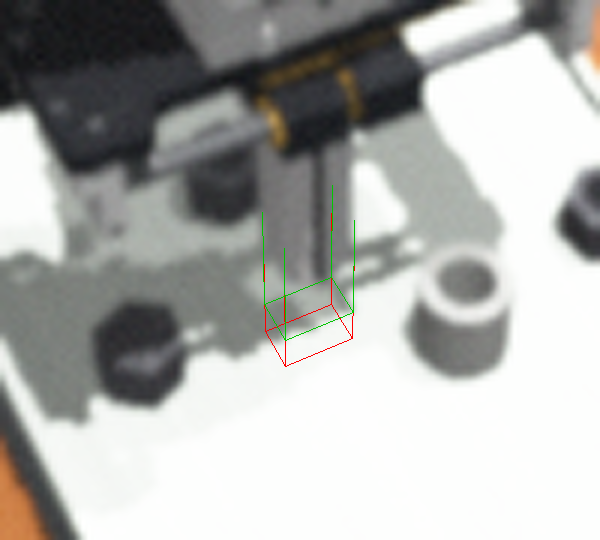

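View pics/sceneb7.png

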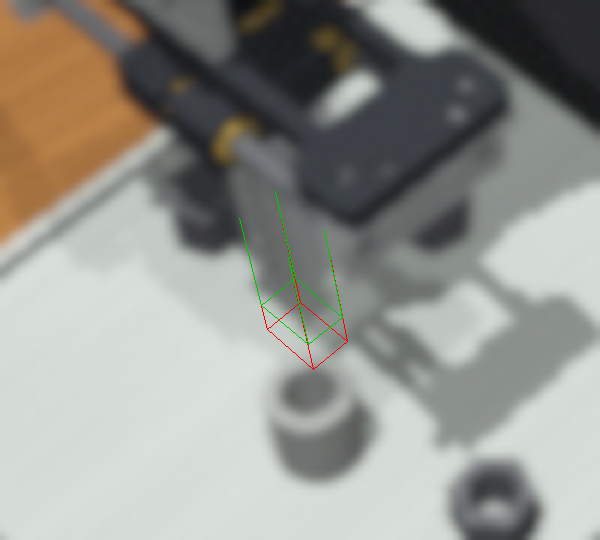

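Run:
```python
from bench import robot
from h import *
L=[]
for n in ("side","scene"):
    s=robot.snapshot(n); c=proj(s,robot.get_obs()["tool_pos"])[0]
    x0,y0=int(c[0])-20,int(c[1])-35; print(n,x0,y0)
    im=cv2.resize(s["image"][y0:y0+45,x0:x0+38,::-1],None,fx=10,fy=10,interpolation=cv2.INTER_CUBIC)
    im=np.clip(im.astype(float)*1.3-30,0,255).astype(np.uint8)
    L.append(im)
cv2.imwrite("pics/tip8.png",np.hstack(L))
```

```text
side 286 223
scene 227 178
```

View pics/tip8.png

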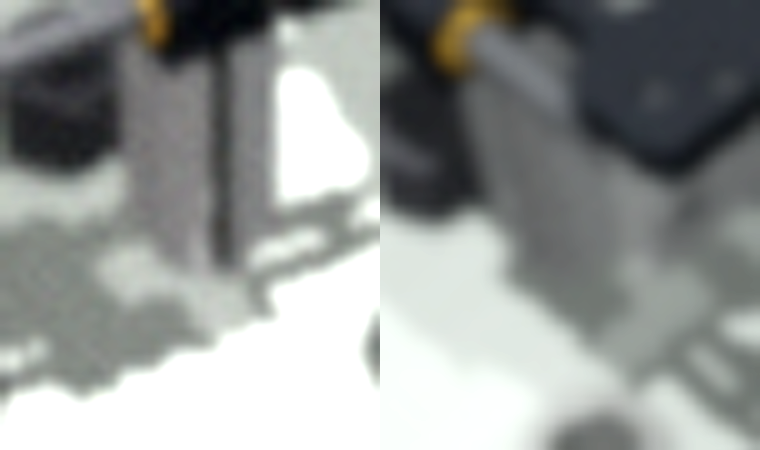

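Run:
```python
from bench import robot
from h import *
t=robot.get_obs()["tool_pos"];yaw=.095; ex=np.array([np.cos(yaw),np.sin(yaw),0]); ey=np.array([-ex[1],ex[0],0])
for n in ("side","scene"):
    s=robot.snapshot(n); R=cv2.Rodrigues(s["rvec"])[0]; print(n,"cam",-R.T@s["tvec"])
    x0,y0={"side":(286,223),"scene":(227,178)}[n]; off=0 if n=="side" else 380
    for z in (.040,.055,.062,.07):
        print(z,[tuple(int(v) for v in 10*(proj(s,np.r_[t[:2],z]+a*.0125*ex+d*.008*ey)[0]+.5-[x0,y0])+[off,0]) for a,d in((-1,-1),(0,-1),(1,-1),(1,1),(-1,1))])
```

```text
side cam [ 0.3498769  -0.50044225  0.79809088]
0.04 [(166, 410), (222, 387), (278, 364), (242, 306), (132, 351)]
0.055 [(166, 366), (222, 343), (278, 320), (242, 262), (131, 307)]
0.062 [(166, 346), (222, 322), (279, 299), (242, 241), (130, 287)]
0.07 [(165, 322), (222, 298), (279, 275), (243, 217), (130, 263)]
scene cam [ 1.05404523 -0.24703742  0.82303018]
0.04 [(525, 349), (564, 382), (603, 415), (659, 369), (581, 305)]
0.055 [(515, 308), (554, 341), (594, 374), (651, 328), (572, 263)]
0.062 [(510, 289), (550, 322), (589, 355), (647, 309), (568, 244)]
0.07 [(505, 266), (544, 299), (584, 333), (642, 287), (562, 221)]
```

The tip's visible bottom edge gives z ≈ 0.068–0.075 in both views, so the offset is larger still. I'll keep lowering in checked steps.

```bash
cat > tip.py <<'E'
from bench import robot
from h import *
import sys
L=[]
t=robot.get_obs()["tool_pos"]
for n in ("side","scene"):
    s=robot.snapshot(n); c=proj(s,np.r_[t[:2],.055])[0]
    x0,y0=int(c[0])-20,int(c[1])-32; print(n,x0,y0)
    im=cv2.resize(s["image"][y0:y0+50,x0:x0+38,::-1],None,fx=10,fy=10,interpolation=cv2.INTER_CUBIC)
    im=np.clip(im.astype(float)*1.3-30,0,255).astype(np.uint8)
    L.append(im)
cv2.imwrite(f"pics/tip{sys.argv[1]}.png",np.hstack(L))
E
python3 -m handwheel '[{"delta_pos":[0,2,0],"yaw":0},{"delta_pos":[0,4,0],"yaw":0},{"delta_pos":[0,6,0],"yaw":0},{"delta_pos":[0,8,0],"yaw":0},{"delta_pos":[0,8,0],"yaw":0}]'
python3 tip.py 9
```

```text
time: 5.75
tool_pos: [0.5395, 0.0024, 0.0315]
ee_rot: [-1.571, 0.001, 0.095]
wrist_force: [0.2, -0.3, 0.7]
width: 0.0007
side 285 221
scene 226 177
```

View pics/tip9.png

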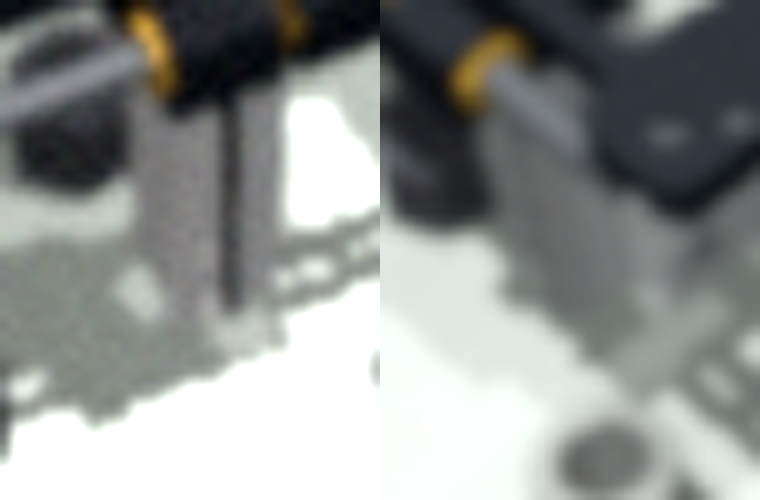

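```bash
python3 -m handwheel '[{"delta_pos":[0,2,0],"yaw":0},{"delta_pos":[0,4,0],"yaw":0},{"delta_pos":[0,6,0],"yaw":0},{"delta_pos":[0,8,0],"yaw":0},{"delta_pos":[0,8,0],"yaw":0}]'
python3 tip.py 10
```

```text
time: 6.35
tool_pos: [0.5396, 0.0024, 0.0235]
ee_rot: [-1.571, 0.001, 0.095]
wrist_force: [-0.2, 0.6, -0.6]
width: 0.0004
side 285 221
scene 226 177
```

View pics/tip10.png

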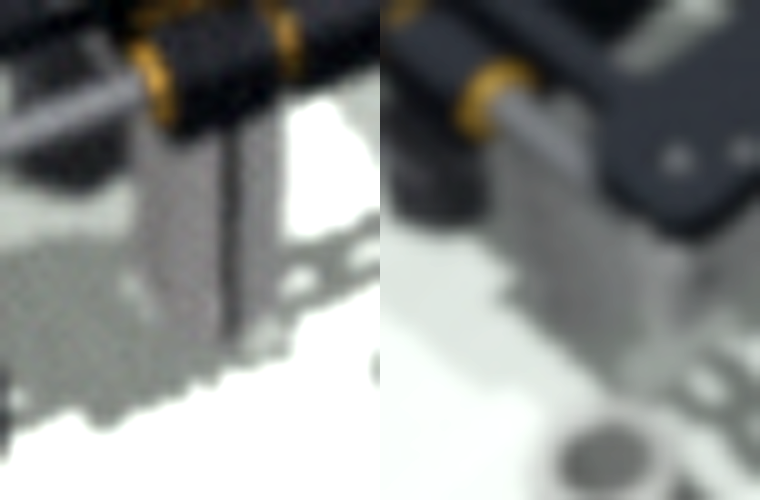

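```bash
python3 -m handwheel '[{"delta_pos":[0,2,0],"yaw":0},{"delta_pos":[0,4,0],"yaw":0},{"delta_pos":[0,6,0],"yaw":0},{"delta_pos":[0,6,0],"yaw":0},{"delta_pos":[0,6,0],"yaw":0}]'
python3 tip.py 11
```

```text
time: 6.95
tool_pos: [0.5398, 0.0024, 0.0179]
ee_rot: [-1.571, 0.0, 0.095]
wrist_force: [0.0, -0.6, 0.2]
width: 0.0004
side 285 221
scene 226 177
```

View pics/tip11.png

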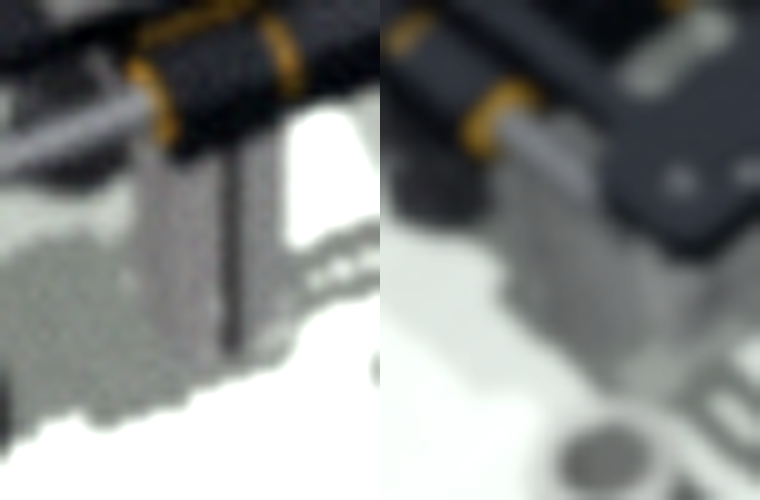

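```bash
python3 -m handwheel '[{"delta_pos":[0,1,0],"yaw":0},{"delta_pos":[0,2,0],"yaw":0},{"delta_pos":[0,2,0],"yaw":0}]'
python3 -m handwheel '[{"delta_pos":[0,1,0],"yaw":0},{"delta_pos":[0,2,0],"yaw":0},{"delta_pos":[0,2,0],"yaw":0}]'
python3 tip.py 12
```

```text
time: 7.35
tool_pos: [0.5398, 0.0024, 0.0158]
ee_rot: [-1.571, 0.0, 0.095]
wrist_force: [0.6, 0.1, -0.0]
width: 0.0006
time: 7.65
tool_pos: [0.5397, 0.0024, 0.0138]
ee_rot: [-1.571, 0.0, 0.095]
wrist_force: [-0.7, 0.3, -0.1]
width: 0.0002
side 285 221
scene 226 177
```

View pics/tip12.png

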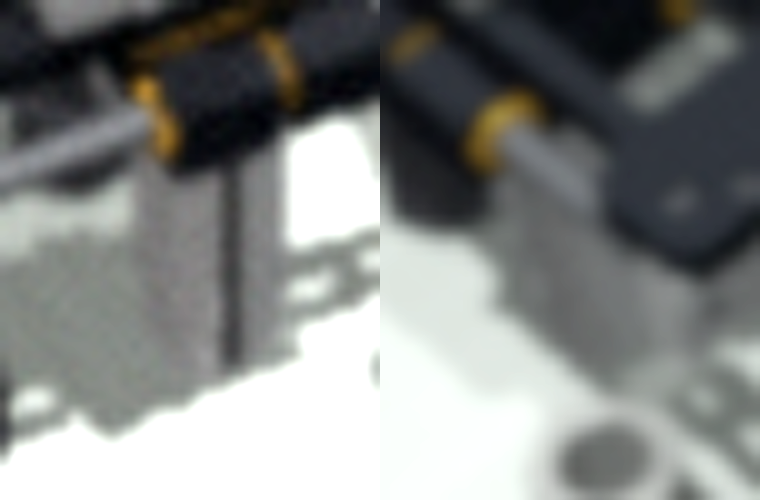

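Tip is now just above the plate (estimated 0.05) with no contact; reported z is 0.014, so the reported height is about 37 mm low. I'll rise, go back behind nut A, and lower again.

```bash
python3 -m handwheel '[{"delta_pos":[0,-25,0],"yaw":0},{"delta_pos":[0,-37,0],"yaw":0},{"delta_pos":[0,-37,0],"yaw":0},{"delta_pos":[0,-37,35],"yaw":0},{"delta_pos":[0,-37,70],"yaw":0},{"delta_pos":[0,-37,100],"yaw":0},{"delta_pos":[0,-37,102],"yaw":0},{"delta_pos":[0,-20,102],"yaw":0},{"delta_pos":[0,-8,102],"yaw":0},{"delta_pos":[0,0,102],"yaw":0},{"delta_pos":[0,0,102],"yaw":0},{"delta_pos":[0,0,102],"yaw":0}]'
python3 - <<'E'
from bench import robot
from h import *
s=robot.snapshot("side"); cv2.imwrite(f"pics/side13.png",cv2.resize(s["image"][140:340,210:450,::-1],None,fx=3,fy=3))
E
```

```text
time: 8.95
tool_pos: [0.5303, 0.1034, 0.0138]
ee_rot: [-1.571, 0.0, 0.094]
wrist_force: [-0.2, 0.7, -0.5]
width: 0.0003
```

View pics/side13.png

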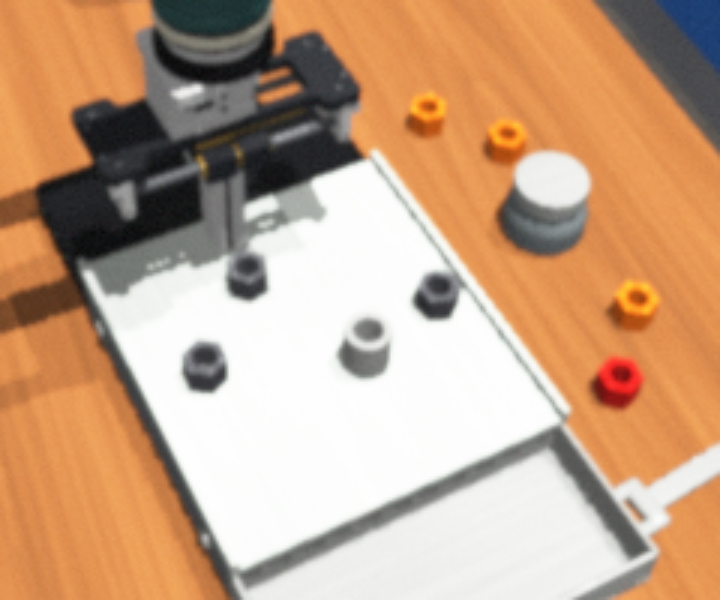

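The finger is behind nut A, tip close to the plate at crop (225,250). Push.

```bash
python3 -m handwheel '[{"delta_pos":[0,0,-6],"yaw":0},{"delta_pos":[0,0,-12],"yaw":0},{"delta_pos":[0,0,-18],"yaw":0},{"delta_pos":[0,0,-24],"yaw":0},{"delta_pos":[0,0,-30],"yaw":0},{"delta_pos":[0,0,-36],"yaw":0},{"delta_pos":[0,0,-42],"yaw":0},{"delta_pos":[0,0,-48],"yaw":0},{"delta_pos":[0,0,-50],"yaw":0}]'
python3 - <<'E'
from bench import robot
from h import *
s=robot.snapshot("side"); cv2.imwrite(f"pics/side14.png",cv2.resize(s["image"][140:340,210:450,::-1],None,fx=3,fy=3))
E
```

```text
time: 9.9
tool_pos: [0.535, 0.0535, 0.014]
ee_rot: [-1.571, 0.0, 0.094]
wrist_force: [-0.8, 0.5, 0.7]
width: 0.0007
```

View pics/side14.png

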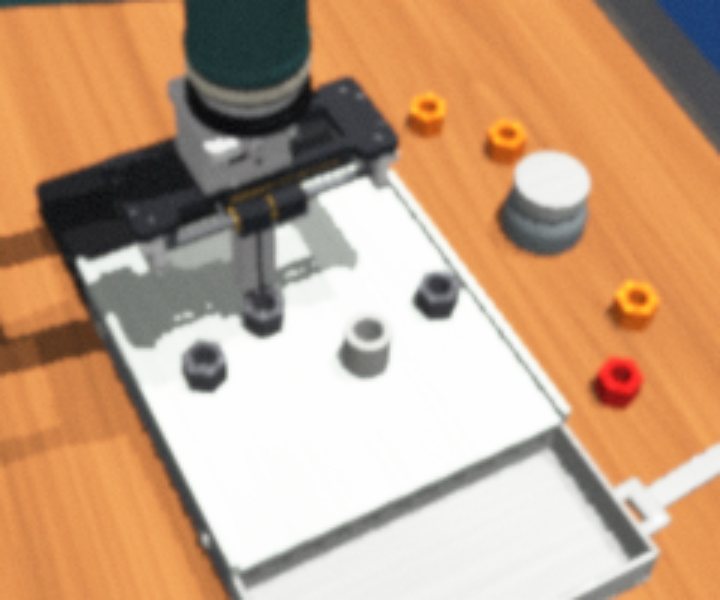

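Now nut A is being pushed (crop (263,310), flat and centred on the fingers). Continue towards the edge.

```bash
python3 -m handwheel '[{"delta_pos":[0,0,-10],"yaw":0},{"delta_pos":[0,0,-20],"yaw":0},{"delta_pos":[0,0,-30],"yaw":0},{"delta_pos":[0,0,-40],"yaw":0},{"delta_pos":[0,0,-50],"yaw":0},{"delta_pos":[0,0,-60],"yaw":0},{"delta_pos":[0,0,-70],"yaw":0},{"delta_pos":[0,0,-80],"yaw":0},{"delta_pos":[0,0,-90],"yaw":0},{"delta_pos":[0,0,-100],"yaw":0},{"delta_pos":[0,0,-110],"yaw":0},{"delta_pos":[0,0,-115],"yaw":0}]'
python3 - <<'E'
from bench import robot
from h import *
s=robot.snapshot("side"); cv2.imwrite(f"pics/side15.png",cv2.resize(s["image"][140:340,210:450,::-1],None,fx=3,fy=3))
E
```

```text
time: 11.15
tool_pos: [0.546, -0.0615, 0.014]
ee_rot: [-1.571, -0.0, 0.094]
wrist_force: [0.4, 1.6, 0.4]
width: 0.0005
```

View pics/side15.png

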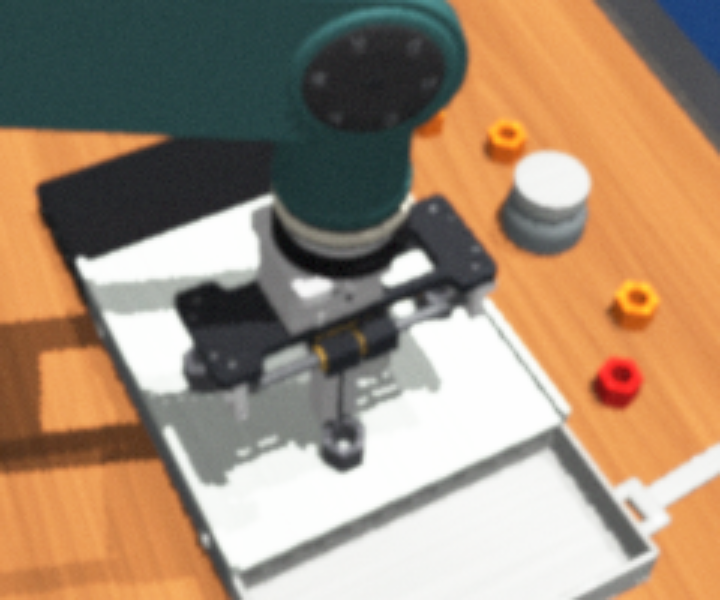

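Nut still centred at (343,440). Push it over the edge.

```bash
python3 -m handwheel '[{"delta_pos":[0,0,-10],"yaw":0},{"delta_pos":[0,0,-20],"yaw":0},{"delta_pos":[0,0,-30],"yaw":0},{"delta_pos":[0,0,-40],"yaw":0},{"delta_pos":[0,0,-50],"yaw":0},{"delta_pos":[0,0,-60],"yaw":0},{"delta_pos":[0,0,-70],"yaw":0},{"delta_pos":[0,0,-78],"yaw":0},{"delta_pos":[0,0,-84],"yaw":0},{"delta_pos":[0,0,-84],"yaw":0},{"delta_pos":[0,-20,-84],"yaw":0},{"delta_pos":[0,-40,-84],"yaw":0}]'
python3 - <<'E'
from bench import robot
from h import *
s=robot.snapshot("side"); cv2.imwrite(f"pics/side16.png",cv2.resize(s["image"][190:390,210:450,::-1],None,fx=3,fy=3))
s=robot.snapshot("scene"); cv2.imwrite(f"pics/scene16.png",cv2.resize(s["image"][150:350,120:360,::-1],None,fx=3,fy=3))
E
```

```text
time: 12.4
tool_pos: [0.553, -0.1434, 0.0535]
ee_rot: [-1.569, 0.002, 0.095]
wrist_force: [0.3, 0.5, 0.8]
width: 0.0005
```

View pics/side16.png

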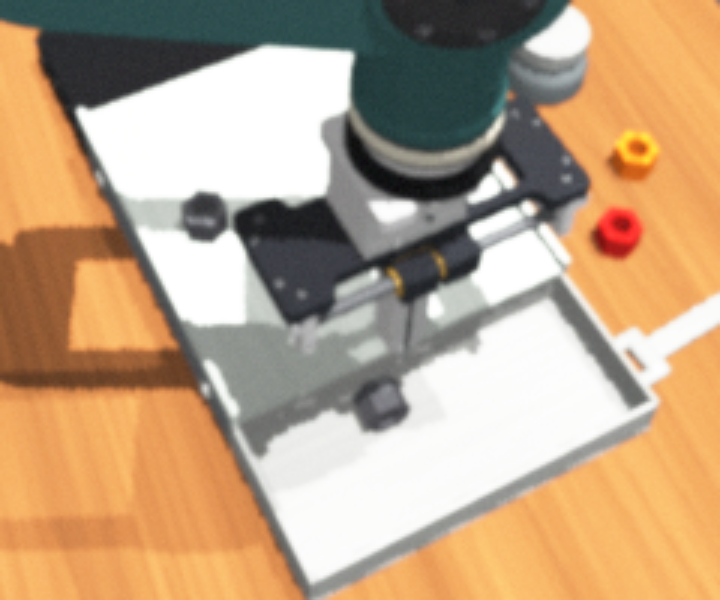

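View pics/scene16.png

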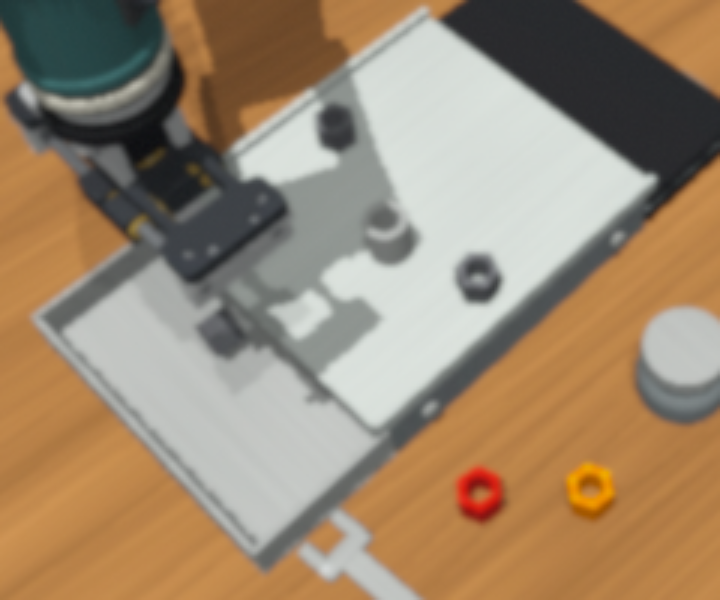

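Nut A lies in the tray (side crop (382,403)); the socket and others are unmoved. Next is nut B: shift x -56, z +195, then down 40.

```bash
python3 -m handwheel '[{"delta_pos":[-12,-2,20],"yaw":0},{"delta_pos":[-26,-2,55],"yaw":0},{"delta_pos":[-40,-2,95],"yaw":0},{"delta_pos":[-52,-2,135],"yaw":0},{"delta_pos":[-56,-2,170],"yaw":0},{"delta_pos":[-56,-2,195],"yaw":0},{"delta_pos":[-56,-2,195],"yaw":0},{"delta_pos":[-56,15,195],"yaw":0},{"delta_pos":[-56,30,195],"yaw":0},{"delta_pos":[-56,40,195],"yaw":0},{"delta_pos":[-56,40,195],"yaw":0},{"delta_pos":[-56,40,195],"yaw":0}]'
python3 - <<'E'
from bench import robot
from h import *
s=robot.snapshot("side"); cv2.imwrite(f"pics/side17.png",cv2.resize(s["image"][140:340,210:450,::-1],None,fx=3,fy=3))
s=robot.snapshot("wrist"); cv2.imwrite(f"pics/wrist17.png",s["image"][:,:,::-1])
E
```

```text
time: 13.7
tool_pos: [0.4796, 0.0443, 0.0139]
ee_rot: [-1.571, 0.0, 0.094]
wrist_force: [0.7, 0.0, 0.5]
width: 0.001
```

View pics/side17.png

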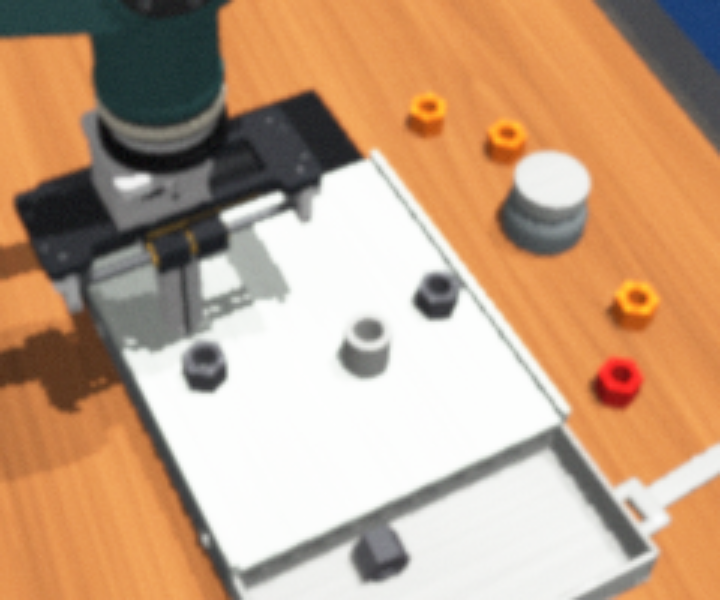

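Finger behind nut B (205,365), in line. Push, first half and look.

```bash
python3 -m handwheel '[{"delta_pos":[0,0,-8],"yaw":0},{"delta_pos":[0,0,-15],"yaw":0},{"delta_pos":[0,0,-21],"yaw":0},{"delta_pos":[0,0,-28],"yaw":0},{"delta_pos":[0,0,-37],"yaw":0},{"delta_pos":[0,0,-47],"yaw":0},{"delta_pos":[0,0,-57],"yaw":0},{"delta_pos":[0,0,-67],"yaw":0},{"delta_pos":[0,0,-77],"yaw":0},{"delta_pos":[0,0,-87],"yaw":0},{"delta_pos":[0,0,-97],"yaw":0},{"delta_pos":[0,0,-104],"yaw":0}]'
python3 - <<'E'
from bench import robot
from h import *
s=robot.snapshot("side"); cv2.imwrite(f"pics/side18.png",cv2.resize(s["image"][140:340,210:450,::-1],None,fx=3,fy=3))
E
```

```text
time: 15.0
tool_pos: [0.4895, -0.0597, 0.014]
ee_rot: [-1.571, 0.0, 0.095]
wrist_force: [0.2, 2.1, 0.4]
width: 0.0007
```

View pics/side18.png

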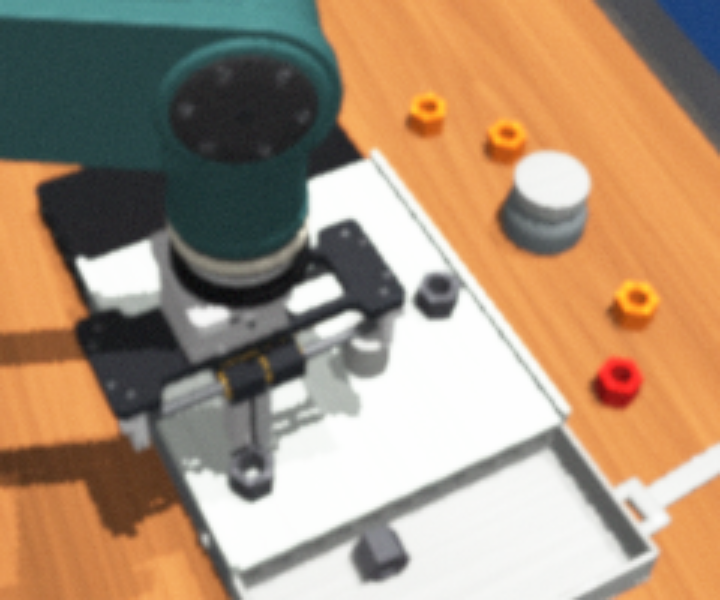

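Nut B at (252,470), still centred. Push it off.

```bash
python3 -m handwheel '[{"delta_pos":[0,0,-10],"yaw":0},{"delta_pos":[0,0,-20],"yaw":0},{"delta_pos":[0,0,-30],"yaw":0},{"delta_pos":[0,0,-40],"yaw":0},{"delta_pos":[0,0,-50],"yaw":0},{"delta_pos":[0,0,-60],"yaw":0},{"delta_pos":[0,0,-70],"yaw":0},{"delta_pos":[0,0,-80],"yaw":0},{"delta_pos":[0,0,-90],"yaw":0},{"delta_pos":[0,0,-90],"yaw":0},{"delta_pos":[0,-20,-90],"yaw":0},{"delta_pos":[0,-42,-90],"yaw":0}]'
python3 - <<'E'
from bench import robot
from h import *
s=robot.snapshot("side"); cv2.imwrite(f"pics/side19.png",cv2.resize(s["image"][190:390,210:450,::-1],None,fx=3,fy=3))
s=robot.snapshot("scene"); cv2.imwrite(f"pics/scene19.png",cv2.resize(s["image"][150:350,120:360,::-1],None,fx=3,fy=3))
E
```

```text
time: 16.25
tool_pos: [0.4969, -0.1478, 0.0552]
ee_rot: [-1.569, 0.003, 0.095]
wrist_force: [-0.6, -0.6, 0.6]
width: 0.0004
```

View pics/side19.png

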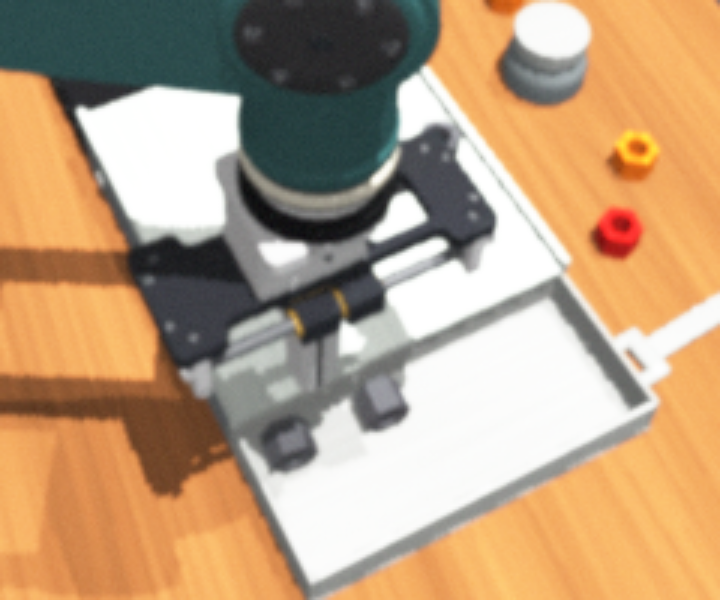

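View pics/scene19.png

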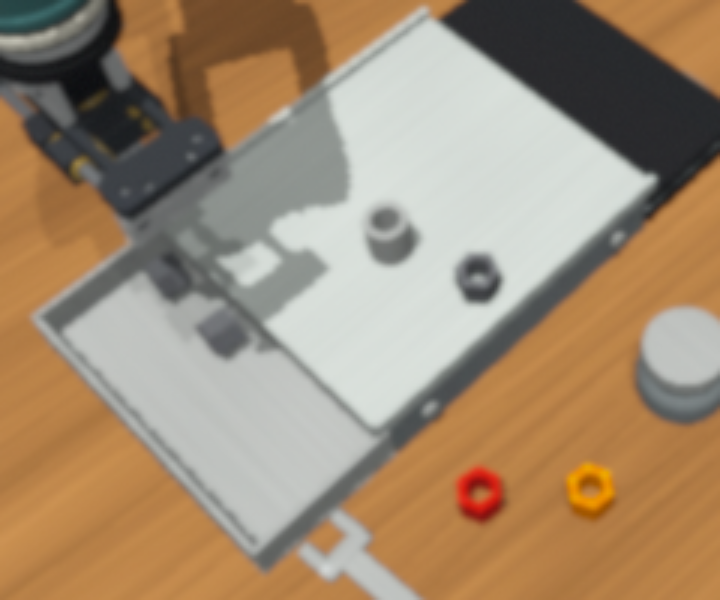

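Nut B is in the tray too (side crop (290,443)); the socket stands unmoved at scene (388,230). Next is nut C: first rise and go over.

```bash
python3 -m handwheel '[{"delta_pos":[0,-20,0],"yaw":0},{"delta_pos":[0,-35,0],"yaw":0},{"delta_pos":[25,-35,25],"yaw":0},{"delta_pos":[55,-35,55],"yaw":0},{"delta_pos":[85,-35,90],"yaw":0},{"delta_pos":[115,-35,125],"yaw":0},{"delta_pos":[145,-35,155],"yaw":0},{"delta_pos":[166,-35,177],"yaw":0},{"delta_pos":[166,-35,177],"yaw":0},{"delta_pos":[166,-10,177],"yaw":0},{"delta_pos":[166,0,177],"yaw":0},{"delta_pos":[166,0,177],"yaw":0}]'
python3 - <<'E'
from bench import robot
from h import *
s=robot.snapshot("side"); cv2.imwrite(f"pics/side20.png",cv2.resize(s["image"][140:340,210:450,::-1],None,fx=3,fy=3))
E
```

```text
time: 17.55
tool_pos: [0.6437, 0.043, 0.0526]
ee_rot: [-1.57, 0.007, 0.094]
wrist_force: [0.1, -0.3, 0.5]
width: 0.0002
```

View pics/side20.png

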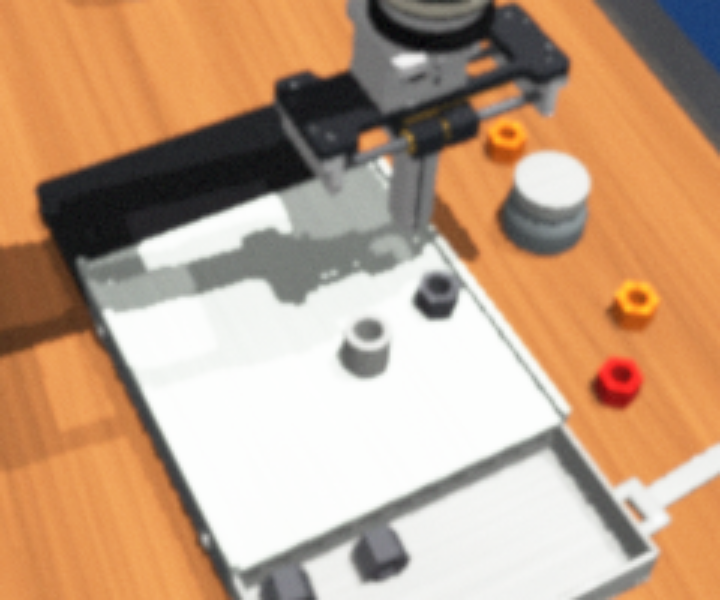

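```bash
python3 -m handwheel '[{"delta_pos":[0,0,0],"yaw":0},{"delta_pos":[0,0,0],"yaw":0},{"delta_pos":[0,8,0],"yaw":0},{"delta_pos":[0,16,0],"yaw":0},{"delta_pos":[0,24,0],"yaw":0},{"delta_pos":[0,24,0],"yaw":0},{"delta_pos":[0,24,0],"yaw":0}]'
python3 - <<'E'
from bench import robot
from h import *
s=robot.snapshot("side"); cv2.imwrite(f"pics/side21.png",cv2.resize(s["image"][140:340,210:450,::-1],None,fx=3,fy=3))
E
```

```text
time: 18.3
tool_pos: [0.646, 0.0437, 0.0312]
ee_rot: [-1.571, 0.001, 0.095]
wrist_force: [-0.0, 0.2, 1.1]
width: 0.0001
```

View pics/side21.png

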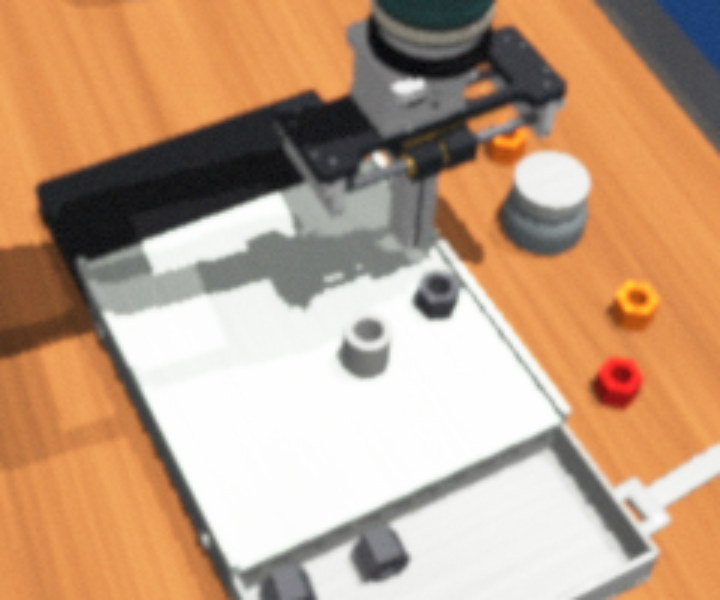

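```bash
python3 -m handwheel '[{"delta_pos":[0,5,0],"yaw":0},{"delta_pos":[0,10,0],"yaw":0},{"delta_pos":[0,13,0],"yaw":0},{"delta_pos":[0,13,0],"yaw":0}]'
python3 -m handwheel '[{"delta_pos":[0,2,0],"yaw":0},{"delta_pos":[0,4,0],"yaw":0},{"delta_pos":[0,4,0],"yaw":0}]'
python3 tip.py 22
python3 - <<'E'
from bench import robot
from h import *
s=robot.snapshot("side"); cv2.imwrite(f"pics/side22.png",cv2.resize(s["image"][140:340,210:450,::-1],None,fx=3,fy=3))
E
```

```text
time: 18.75
tool_pos: [0.6458, 0.0437, 0.018]
ee_rot: [-1.571, 0.002, 0.095]
wrist_force: [0.9, -0.5, 0.1]
width: 0.0007
time: 19.05
tool_pos: [0.6463, 0.0436, 0.0147]
ee_rot: [-1.571, 0.0, 0.095]
wrist_force: [-0.6, 0.1, 0.2]
width: 0.0001
side 325 192
scene 274 198
```

View pics/tip22.png

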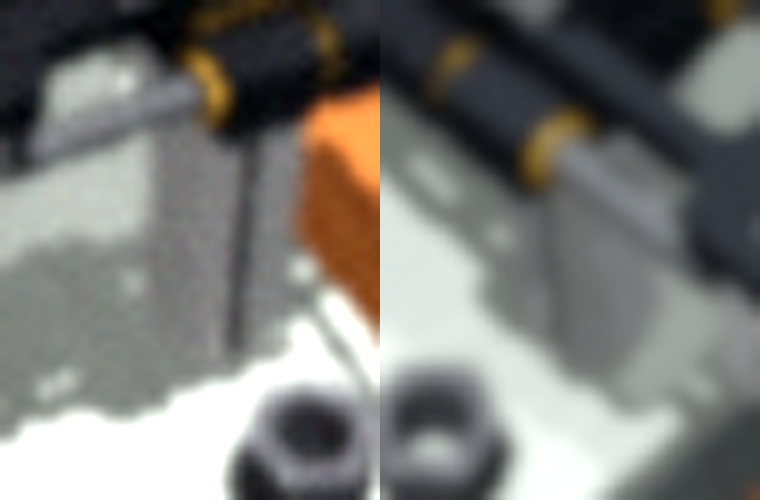

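View pics/side22.png

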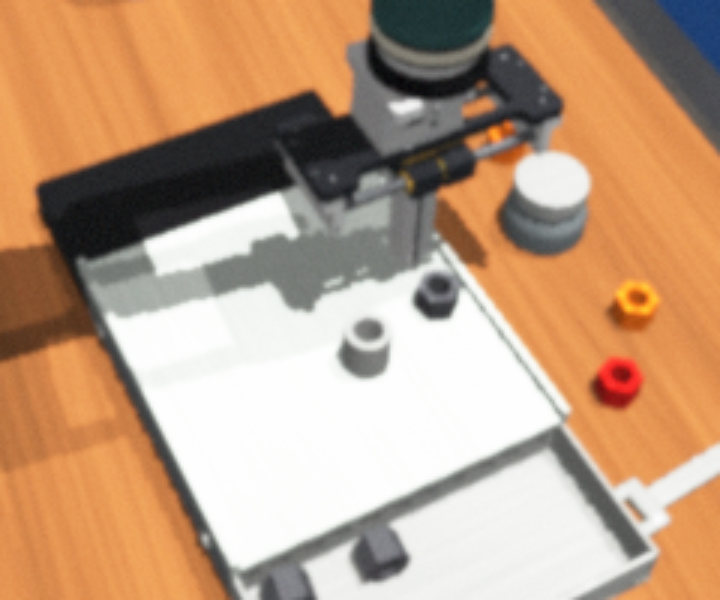

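Finger behind nut C and inside the rim. Push.

```bash
python3 -m handwheel '[{"delta_pos":[0,0,-8],"yaw":0},{"delta_pos":[0,0,-15],"yaw":0},{"delta_pos":[0,0,-21],"yaw":0},{"delta_pos":[0,0,-28],"yaw":0},{"delta_pos":[0,0,-36],"yaw":0},{"delta_pos":[0,0,-45],"yaw":0},{"delta_pos":[0,0,-54],"yaw":0},{"delta_pos":[0,0,-63],"yaw":0},{"delta_pos":[0,0,-72],"yaw":0},{"delta_pos":[0,0,-80],"yaw":0},{"delta_pos":[0,0,-80],"yaw":0}]'
python3 - <<'E'
from bench import robot
from h import *
s=robot.snapshot("side"); cv2.imwrite(f"pics/side23.png",cv2.resize(s["image"][140:340,210:450,::-1],None,fx=3,fy=3))
E
```

```text
time: 20.3
tool_pos: [0.6542, -0.0376, 0.0149]
ee_rot: [-1.572, -0.0, 0.094]
wrist_force: [0.8, 0.0, -0.0]
width: 0.0005
```

View pics/side23.png

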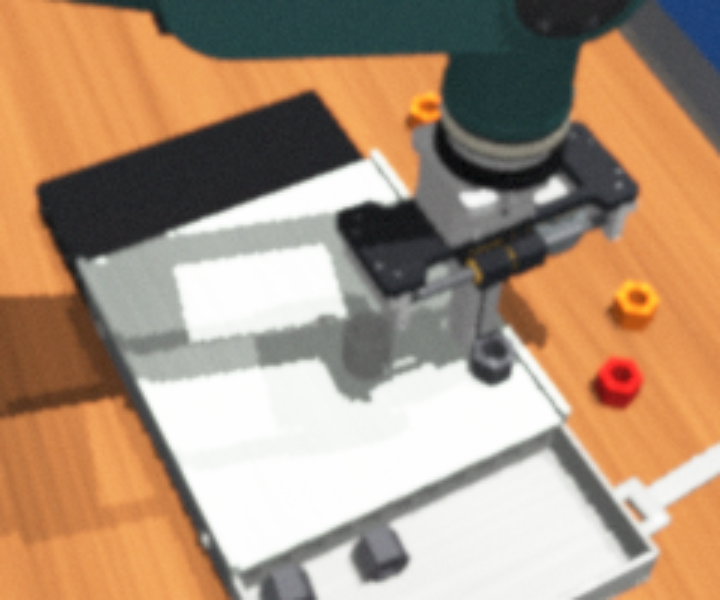

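Nut C centred at (490,357); the socket is still standing in the shade at (367,345). Finish.

```bash
python3 -m handwheel '[{"delta_pos":[0,0,-10],"yaw":0},{"delta_pos":[0,0,-20],"yaw":0},{"delta_pos":[0,0,-30],"yaw":0},{"delta_pos":[0,0,-40],"yaw":0},{"delta_pos":[0,0,-50],"yaw":0},{"delta_pos":[0,0,-60],"yaw":0},{"delta_pos":[0,0,-70],"yaw":0},{"delta_pos":[0,0,-80],"yaw":0},{"delta_pos":[0,0,-90],"yaw":0},{"delta_pos":[0,0,-98],"yaw":0},{"delta_pos":[0,0,-99],"yaw":0},{"delta_pos":[0,0,-99],"yaw":0}]'
python3 -m handwheel '[{"delta_pos":[0,-20,0],"yaw":0},{"delta_pos":[0,-50,0],"yaw":0},{"delta_pos":[0,-90,0],"yaw":0},{"delta_pos":[0,-130,0],"yaw":0},{"delta_pos":[-20,-150,30],"yaw":0},{"delta_pos":[-40,-160,70],"yaw":0},{"delta_pos":[-60,-160,110],"yaw":0},{"delta_pos":[-70,-160,150],"yaw":0},{"delta_pos":[-70,-160,170],"yaw":0},{"delta_pos":[-70,-160,170],"yaw":0},{"delta_pos":[-70,-160,170],"yaw":0}]'
python3 - <<'E'
from bench import robot
from h import *
s=robot.snapshot("side"); cv2.imwrite(f"pics/side24.png",s["image"][:,:,::-1])
s=robot.snapshot("scene"); cv2.imwrite(f"pics/scene24.png",s["image"][:,:,::-1])
cv2.imwrite(f"pics/scenec24.png",cv2.resize(s["image"][150:350,120:360,::-1],None,fx=3,fy=3))
E
```

```text
time: 21.55
tool_pos: [0.6634, -0.1347, 0.0149]
ee_rot: [-1.571, -0.0, 0.095]
wrist_force: [-0.7, 0.1, 0.3]
width: 0.0003
time: 22.65
tool_pos: [0.5776, 0.0282, 0.1751]
ee_rot: [-1.572, -0.0, 0.096]
wrist_force: [-0.4, 0.0, -0.4]
width: 0.0
```

View pics/side24.png

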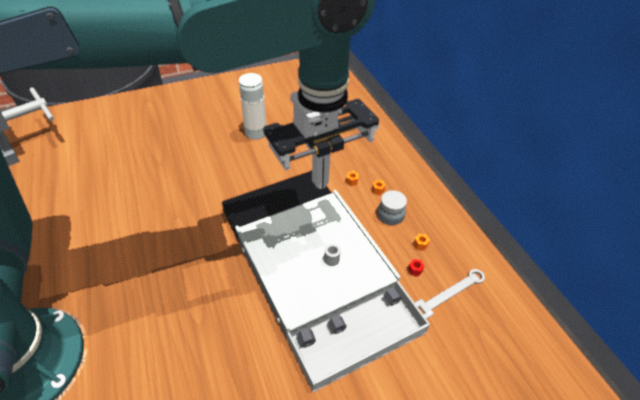

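View pics/scenec24.png

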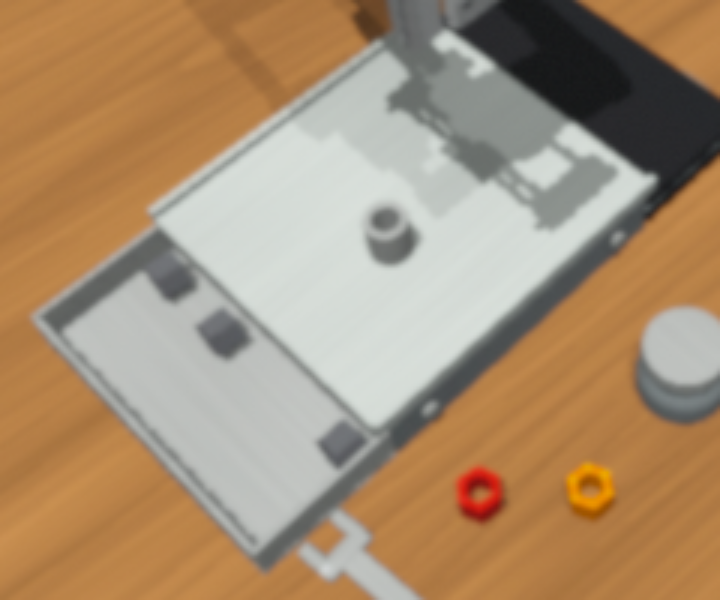

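All three nuts are in the tray, and the socket stands at side (332,254), as at the start. Quick numeric check, then hand in.

Run:
```python
from bench import robot
from h import *
s=robot.snapshot("side"); c=robot.snapshot("scene")
yaw=.095; ex=np.array([np.cos(yaw),np.sin(yaw)]); ey=np.array([-ex[1],ex[0]]); o=np.array([.5596,.0048])-.177*ey
for n,a,b in (("A",(338,324),(120+223/3,150+333/3)),("B",(306,337),(120+172/3,150+278/3)),("C",(392,296),(120+341/3,150+443/3))):
    for sn,p in ((s,a),(c,b)):
        w=ray(sn,p,.018)[:2]-o; print(n,(1e3*w@ex).round(0),(1e3*w@ey).round(0))
print("socket",ray(s,(332.5,250.5),.081))
robot.close_job()
```

```text
A -26.0 30.0
A -25.0 31.0
B -90.0 34.0
B -86.0 34.0
C 98.0 34.0
C 96.0 34.0
socket [ 0.58429735 -0.02628279  0.081     ]
the job is handed in; nothing more can be done
```

I swept all three nuts along their lanes with closed fingers and off the -y end into the tray, then raised the arm clear and handed the job in at about 23 s. No verdict is reported.

**Last checks:**
- **Nuts:** the side and scene cameras agree on their places. In the tray frame they lie at about (-26, 30), (-88, 34) and (97, 34) mm. These assume a nut centre height of 18 mm and fall within ±118 and ±53 mm. I did not measure their heights or speeds; in the pictures they lie low in the tray.
- **Socket:** it stands upright at about (0.584, -0.026). That is within 1 mm of its side-view position at the start, and about 3 mm from the first wrist-camera estimate.
- **Bystanders:** the jar, spanner and can look unmoved in the side view. I judged that by eye, without measuring.

**Disagreement:** with the fingers closed, the tip stood well above the reported TCP height. I estimated about 37 mm from the pictures and never confirmed it by touching the plate. Because of this, my first pass went over nut A without touching it. I then lowered by camera in small steps and pushed at a reported height of about 0.014 m. Wrist-force readings at the end of each move never passed about 2 N.

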